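Prop open the welder's hood for service

TASK

Prop open the hood of the welding machine: lift the red hood, let it down on its sprung prop rod, then push the rod's yellow handle on until the rod tip drops fully home into the holding hole under the hood, so that the rod carries the hood by itself. Do it gently: do not fling the hood, press it down hard on the rod or force the rod against its stop, and leave the jar, the tape roll and the chuck alone.

Things in the scene. Friction and masses are not known exactly. Their poses are not given: they have to be found in the camera images.
- welder: lower case of a portable welding machine, grey with a black front panel, 270 x 220 mm, 108 mm high, fixed to the bench. Origin: centre of its underside; its x points from the front panel to the rear hinge, y to the side that carries the prop rod, z up.
- hood: red hood, 275 mm long, 227 mm wide plus a flange on the rod's side (outer edge 148 mm from the mid-plane), about 0.7 kg. Origin on the hinge axis, at (135, 0, 110) mm in the case's frame; runs along its -x, z out through its top. Opens about +y, up to 63 degrees; its tilt is the opening angle, 0 when shut. Unsupported, it sinks shut (damped hinge).
- hood_grip (a point): middle of the hood's front bar, at (-313, 0, 18) mm in the hood's frame: a horizontal rubber bar 14 mm thick, parallel to the hinge, 90 mm clear length between its two arms, standing 31 mm clear of the hood's front edge.
- prop: steel prop rod, 12 mm thick, pivoted beside the case. Origin: its pivot, at (-5, 131, 75) mm in the case's frame; runs along its -x, turns about +y. Hood shut: it points forward, 14 degrees above level, tip under the hood's rail. A weak spring (0.18 Nm/rad) swings it up after the rising hood to rest about 102 degrees from pointing level forward, short of the hole.
- prop_tip (a point): centre of the rod's round end (radius 6 mm), 120 mm from the pivot. Its z in the hood's frame is -6 mm while it rides on the rail, +3 mm when home in the hole. If the hood is raised beyond 50 degrees and let down, the tip lands just behind a 3.5 mm ridge across the rail, 155 mm from the hinge, which parks it: the hood rests there at about 37 degrees, not locked.
- prop_grip (a point): middle of the rod's yellow handle, 100 mm from the pivot along the rod, 70 mm out to the side: a bar 16 mm thick, 70 mm long, parallel to the hinge, beyond the flange. Pushed rearward about the pivot with 1 to 5 N, hood resting on the rod, it slides the tip along the rail (the hood rises a little) until it drops in the hole and is stopped; the hood sinks 4 to 10 degrees.
- jar: glass jar with an orange cap, 76 mm across, 85 mm high, standing loose on the bench; origin: centre of its underside. Bystander.
- tape_roll: empty cardboard tape core, 90 mm across, 45 mm high, lying loose; origin: centre of its underside. Bystander.
- chuck: dark steel drill chuck, 42 mm across, 60 mm high, standing loose; origin: centre of its underside. Bystander.
- stay_rail (a point): point on the lower face of the flat aluminium rail under the hood's flange, 92 mm from the hinge axis. The holding hole, 15 mm wide, 9.5 mm deep, is in the rail somewhere 62 to 122 mm from the hinge, clamped differently on each machine and not reported: find it by feel. A yellow stop hanging 8 mm lower bounds its rear side. Axes as the hood's.

How it is judged:
On the way:
1. the hood is raised well open (more than 34 degrees) with the rod not yet in the hole (angle between hood's own z axis and vertical above 0.6 rad and z of prop_tip in the frame of hood below -0.003 m), for 0.2 s.
At the end, for the whole second after the job is handed in: The hood stands open at 29 to 54 degrees, at rest, carried by the prop rod, whose tip is in the holding hole (at least 6 of its 9 mm in) (angle between hood's own z axis and vertical between 0.5 and 0.95 rad and z of prop_tip in the frame of hood above 0 m and x of prop_tip in the frame of hood between -0.135 and -0.04 m and contact force between prop and hood above 1 N and angular speed of each of hood, prop below 0.05 rad/s); the robot touches nothing.
It fails at once if the hood is flung or slammed (turns faster than 1.2 rad/s) (angular speed of hood above 1.2 rad/s).
It fails at once if the prop rod and the hood (or the rod and its stop) are pressed hard together (more than 35 N) (contact force between prop and hood above 35 N).
It fails at once if the jar is moved or tipped (distance of jar from where it was at the start of the episode above 0.02 m).
It fails at once if the tape roll is moved (distance of tape_roll from where it was at the start of the episode above 0.02 m).
It fails at once if the chuck is moved or tipped (distance of chuck from where it was at the start of the episode above 0.02 m).
It also fails if it takes over 72 s, if anything falls off the work surface, if the arm or the gripper's body presses on something with over 40 N, if the wrist force passes 120 N, or if a joint passes its speed limit or range.

ROBOT

A 6-joint arm with a two-finger parallel gripper is mounted at the origin on the work surface. World frame = base frame: x ahead of the robot, y to its left, z up, the work surface at z = 0. Lengths are in m, angles in rad, forces in N, time in s.
With the tool pointing down it reaches from about 0.375 to 0.975 m from the base axis. Payload 3.8 kg.
Tool frame: the origin (TCP) lies midway between the tips of the shut fingers; the grasp point (between the pads) lies 19 mm behind it; z points along the fingers, y is the line along which they close (so a half turn about z gives the same grasp; the last joint's range is limited). The gripper opens to 85 mm and grips with 20 to 120 N. Pads are 22 mm wide; open, the fingers measure 114 mm over their backs; the gripper's body (76 mm by 85 mm) begins 54 mm behind the grasp point. The pads swing forward as they close: fully open they stand 13 mm farther back than shut.
Start: joints at [1.281, 0.264, 1.604, -0, 1.274, -0.037], TCP at [0.169, 0.654, 0.231] pointing down, gripper open.
Joint ranges: [-2.63, 2.63], [-0.94, 2.18], [0.31, 2.57], [-1.31, 4.45], [0, 2.66], [-2.55, 2.55]. Speed limits (rad/s): [2.57, 2.57, 3.14, 3.14, 3.14, 3.14].

INTERFACE

Orientations are given as a rotation vector (axis times angle).
In Python, from workcell import bot, imaging gives the robot as it stands.
- The arm moves only by the tool step_arm, never from a script. Its argument "series" is a list of rows, each an object of numbers: "grip": the closure, from -1 (fully open) to 1 (shut); "x", "y", "z": the shift along the tool's x, y, z normalised to -1 to 1, where 1 is 500 mm; "ax", "ay", "az": the turn, a rotation vector about the tool's x, y, z normalised to -1 to 1, where 1 is 30 degrees. A call has 1 to 12 rows; each row is the pose to reach, as a shift and turn from the pose commanded when the call began, along the tool's axes at that moment; what a row does not reach only later rows make up. A row lasts 1/10 s, in which the tool goes at most 50 mm and 8.59 degrees, less where a joint would pass 70% of its speed; a pose out of reach is approached as far as the arm can. A call with a number of a shift or a turn outside -1 to 1 is refused whole. A call with a gripper value outside its range is refused whole. The fingers move at their own pace and stop on an object; "force" is the grip in N (left out, the last holds). Time passes only in rows, so rows that repeat a pose let the fingers close. It gives the time, the measured TCP pose, the force, the opening and the grip force at its end, in the units of the state.
- bot.read_state(): the state, without advancing time (a new reading comes with each control period).
- imaging.read_camera(name): name is "side" or "top"; returns a dict with "img" (480x640x3 uint8, red, green, blue), "fx", "fy", "cx", "cy" (pixels), "k1" (the pictures are not rectified: a ray, as slopes to the right and down, at radius r is drawn at 1 + k1 r^2 times it, then the intrinsics apply), "R" (3x3) and "t" (3): a world point X has camera coordinates R X + t. Camera axes: x right, y down, z forward; pixel columns grow to the right and rows downward; lengths in m; the calibration is good to about 2 mm. A picture is of the moment at which its call begins. There is no depth.
- bot.finish_job(): hands the job in; it is judged then, once.
The state is a dict: "time": time; "q": joint angles; "joint_vel": joint speeds; "joint_torque": joint torques, N m; "tool_pos": TCP position; "tcp_rot": TCP orientation; "wrist_force": force on the tool from outside, world axes, zero at the start; "torque": the same for the moment, N m; "width": opening from 0.0 (shut) to 1.0 (fully open); "grip_force": force on a finger pad.
Only numpy, scipy, OpenCV 4.12 (cv2) and the standard library are available. Lean on these libraries where they do the work, as an engineer would, in place of code of your own. Each camera call takes 0.05 s, during which the arm holds its last target. There are 200 camera calls.

## Working session

There is one attempt and no reset: what is moved stays moved. The work goes in short steps, Python scripts to look and compute and a tool call to move; the robot and the scene stay as the last step left them, time stands still between calls to the robot, and variables do not carry over. Pictures are saved under pics/ and viewed, at most 10 in all, crops included, and the job is handed in when it is done.

Besides the shell and the picture viewer there is one more tool, called after ">>>" as name([rows], argument=value, ...), one row to a line, values as JSON. step_arm: Moves the arm, as the interface text tells. Scaled input: -1 to 1 covers 500 mm each way for a shift and 30 degrees each way for a turn. Its arguments: {"type":"object","properties":{"series":{"type":"array","items":{"type":"object","properties":{"grip":{"type":"number"},"x":{"type":"number","minimum":-1,"maximum":1},"y":{"type":"number","minimum":-1,"maximum":1},"z":{"type":"number","minimum":-1,"maximum":1},"ax":{"type":"number","minimum":-1,"maximum":1},"ay":{"type":"number","minimum":-1,"maximum":1},"az":{"type":"number","minimum":-1,"maximum":1}}}},"force":{"type":"number"}},"required":["series"]}

```bash
mkdir -p pics; ls
python3 - <<'E'
from workcell import bot, imaging
import cv2,pickle
d={}
for n in("side","top"):
    c=imaging.read_camera(n); d[n]=c
    cv2.imwrite(f"pics/{n}0.png",c["img"][:,:,::-1])
    print(n,{k:v for k,v in c.items() if k!="img"})
pickle.dump(d,open("c0.pkl","wb"))
print(bot.read_state())
E
```

```text
pics
side {'fx': 567.8955085683103, 'fy': 567.8955085683103, 'cx': 318.181950368645, 'cy': 237.4794571219775, 'k1': -0.036691615349811454, 'R': array([[-0.93285245, -0.35998385,  0.01406888],
       [-0.26188233,  0.65078222, -0.71267114],
       [ 0.24739432, -0.66850141, -0.70135719]]), 't': array([0.56881186, 0.16354601, 0.94078476])}
top {'fx': 602.3701052741718, 'fy': 602.3701052741718, 'cx': 322.80276359942417, 'cy': 246.8942862183207, 'k1': -0.10693584095768818, 'R': array([[-0.00217883, -0.99999167, -0.00345235],
       [-0.99137923,  0.00261232, -0.13099769],
       [ 0.13100562,  0.00313716, -0.99137666]]), 't': array([0.09836057, 0.58949618, 1.29080688])}
{'time': 0.1, 'q': array([ 1.28108231e+00,  2.64688594e-01,  1.60526855e+00, -8.30596031e-07,
        1.27372561e+00, -3.69333484e-02]), 'joint_vel': array([ 0.00091843, -0.00171831, -0.00053192,  0.00039037, -0.00126168,
        0.0007749 ]), 'joint_torque': array([ 1.81309917e-05, -5.16709435e+01, -3.68587017e+01, -3.85327064e-05,
        6.22061067e-03, -8.66882971e-06]), 'tool_pos': array([0.16864393, 0.65288685, 0.23006248]), 'tcp_rot': array([-0.3959673 , -3.11619536,  0.00323928]), 'wrist_force': array([0.32155179, 0.7699944 , 0.31112007]), 'torque': array([-0.00747942,  0.02589503,  0.023599  ]), 'grip_force': 0.0, 'width': 0.9994211971494997}
```

View pics/side0.png

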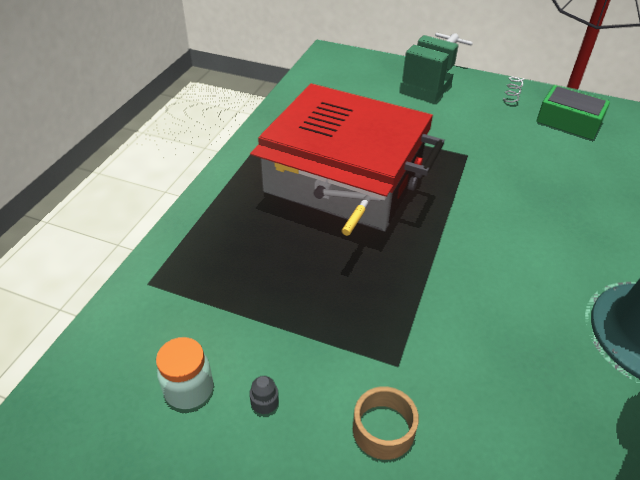

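View pics/top0.png

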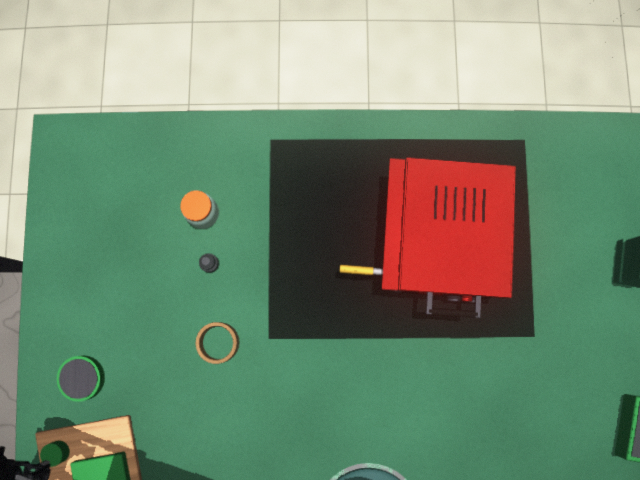

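```bash
cat > h.py <<'E'
import numpy as np,cv2
from scipy.spatial.transform import Rotation as Ro
def ray(c,p):
    K=np.array([[c["fx"],0,c["cx"]],[0,c["fy"],c["cy"]],[0,0,1]])
    u=cv2.undistortPoints(np.array([[p]],float),K,np.array([c["k1"],0,0,0.]))[0,0]
    d=c["R"].T@np.array([*u,1]); return -c["R"].T@c["t"],d/np.linalg.norm(d)
def plane(c,p,z):
    o,d=ray(c,p); return o+d*(z-o[2])/d[2]
def tri(a,pa,b,pb):
    o1,d1=ray(a,pa);o2,d2=ray(b,pb)
    s=np.linalg.lstsq(np.c_[d1,-d2],o2-o1,rcond=None)[0]
    x,y=o1+s[0]*d1,o2+s[1]*d2
    return (x+y)/2,np.linalg.norm(x-y)
def proj(c,X):
    K=np.array([[c["fx"],0,c["cx"]],[0,c["fy"],c["cy"]],[0,0,1]])
    return cv2.projectPoints(np.array(X,float).reshape(-1,1,3),cv2.Rodrigues(c["R"])[0],c["t"],K,np.array([c["k1"],0,0,0.]))[0].reshape(-1,2)
E
python3 - <<'E'
import pickle,cv2,numpy as np
d=pickle.load(open("c0.pkl","rb"))
a=d["side"]["img"][70:250,240:460,::-1];b=d["top"]["img"][145:325,330:530,::-1]
a=cv2.resize(a,(396*1,324*1) if 0 else (400,327),interpolation=cv2.INTER_CUBIC);b=cv2.resize(b,(400,360),interpolation=cv2.INTER_CUBIC)
o=np.zeros((360,800,3),np.uint8);o[:327,:400]=a;o[:,400:]=b
o=np.clip(o.astype(int)*1.6,0,255).astype(np.uint8)
cv2.imwrite("pics/crop0.png",o)
E
```

```text
(no output)
```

View pics/crop0.png

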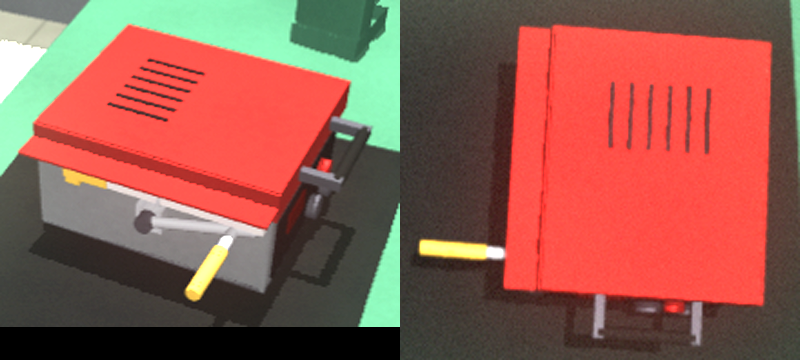

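Run:
```python
import pickle,numpy as np
from h import *
d=pickle.load(open("c0.pkl","rb"));S,T=d["side"],d["top"]
s=lambda x,y:(240+x*.55,70+y*.55)
t=lambda x,y:(330+(x-400)*.5,145+y*.5)
P={"r-":((128,26),(770,43)),"f-":((350,83),(763,304)),"f+":((279,197),(540,291)),"r+":((35,125),(553,26)),"flr":((22,152),(520,27)),"flf":((268,228),(505,289)),"ho":((194,294),(421,248)),"hi":((225,247),(486,253)),"b-":((368,130),(697,342)),"b+":((340,184),(600,337))}
for k,(a,b) in P.items():
    X,e=tri(S,s(*a),T,t(*b)); print(k,X.round(4),round(e,4))
for n,(m) in {"jar":(198,205),"chuck":(208,262),"tape":(217,342)}.items():
    print(n,plane(T,m,.05))
```

```text
r- [ 0.7467 -0.3065  0.1419] 0.0031
f- [ 0.4729 -0.2872  0.1409] 0.0011
f+ [ 0.4894 -0.0587  0.1419] 0.0051
r+ [ 0.7625 -0.0782  0.1422] 0.0002
flr [ 0.7639 -0.0454  0.1295] 0.0021
flf [ 0.4909 -0.0248  0.129 ] 0.0022
ho [0.5355 0.0599 0.101 ] 0.0016
hi [ 0.5285 -0.0078  0.1065] 0.0006
b- [ 0.4358 -0.2204  0.1305] 0.0023
b+ [ 0.4422 -0.1214  0.1268] 0.0033
jar [0.68292225 0.37408134 0.05      ]
chuck [0.55553508 0.34862311 0.05      ]
tape [0.38181669 0.32571884 0.05      ]
```

```bash
cat >> h.py <<'E'
ex=np.array([.9974,-.0715,0]);ey=np.array([.0715,.9974,0]);ez=np.array([0,0,1.])
H=np.array([.7546,-.1924,.110]); PV=H-.140*ex+.131*ey-.035*ez
def Rt(b):  # tool x=+ey, pointing down tilted forward b deg
    b=np.radians(b); z=np.sin(b)*ex-np.cos(b)*ez
    return np.c_[ey,np.cross(z,ey),z]
def grip(th): # bar position, hood angle deg
    t=np.radians(th); return H+ex*(-.313*np.cos(t)+.018*np.sin(t))+ez*(.313*np.sin(t)+.018*np.cos(t))
def handle(al,side=.07):
    a=np.radians(al); return PV+.1*(-np.cos(a)*ex+np.sin(a)*ez)+side*ey
def rel(p0,r0,p,R):
    R0=Ro.from_rotvec(r0); s=R0.inv().apply(p-p0)/.5
    w=(R0.inv()*Ro.from_matrix(R)).as_rotvec(degrees=True)/30
    return np.r_[s,w].round(3)
E
python3 - <<'E'
from h import *
from workcell import bot
s=bot.read_state();p,r=s["tool_pos"],s["tcp_rot"]
R=Rt(15);full=rel(p,r,np.array([.45,.3,.30]),R);print(full)
print(PV,grip(0),handle(14))
E
```

```text
[-0.721 -0.543 -0.139 -0.42  -0.345  2.638]
[ 0.6243305 -0.0517306  0.075    ] [ 0.4424138 -0.1700205  0.128    ] [0.5325582  0.02502501 0.09919219]
```

>>> step_arm([
  {"x":-0.36,"y":-0.27,"z":-0.14,"ax":-0.14,"ay":-0.12,"az":0.9,"grip":-1},
  {"x":-0.36,"y":-0.27,"z":-0.14,"ax":-0.14,"ay":-0.12,"az":0.9},
  {"x":-0.36,"y":-0.27,"z":-0.14,"ax":-0.14,"ay":-0.12,"az":0.9},
  {"x":-0.72,"y":-0.54,"z":-0.14,"ax":-0.14,"ay":-0.12,"az":0.9},
  {"x":-0.72,"y":-0.54,"z":-0.14,"ax":-0.14,"ay":-0.12,"az":0.9},
  {"x":-0.72,"y":-0.54,"z":-0.14,"ax":-0.14,"ay":-0.12,"az":0.9},
  {"x":-0.72,"y":-0.54,"z":-0.14,"ax":-0.14,"ay":-0.12,"az":0.9},
  {"x":-0.72,"y":-0.54,"z":-0.14,"ax":-0.14,"ay":-0.12,"az":0.9},
  {"x":-0.72,"y":-0.54,"z":-0.14,"ax":-0.14,"ay":-0.12,"az":0.9},
  {"x":-0.72,"y":-0.54,"z":-0.14,"ax":-0.14,"ay":-0.12,"az":0.9},
])

```text
validation failed for argument at $.se...
```

```bash
cat > g.py <<'E'
from h import *
from workcell import bot
s=bot.read_state();p,r=s["tool_pos"],s["tcp_rot"]
def show(): print(round(s["time"],2),p.round(4),s["q"].round(2),s["wrist_force"].round(1),s["width"],s["grip_force"])
E
python3 - <<'E'
from g import *
show();R=Rt(15);print(rel(p,r,grip(0)-.08*R[:,2],R), rel(p,r,np.array([.45,-.05,.3]),R))
E
```

```text
0.1 [0.1686 0.6529 0.2301] [ 1.28  0.26  1.61 -0.    1.27 -0.04] [0.3 0.8 0.3] 0.9994211971494997 0.0
[-0.901 -1.464  0.053 -0.42  -0.345  2.638] [-0.896 -1.221 -0.137 -0.42  -0.345  2.638]
```

>>> step_arm([
  {"x":-0.36,"y":-0.27,"z":-0.14,"ax":-0.14,"ay":-0.12,"az":0.9,"grip":-1},
  {"x":-0.36,"y":-0.27,"z":-0.14,"ax":-0.14,"ay":-0.12,"az":0.9,"grip":-1},
])

```text
time: 0.3
tool_pos: [0.2283, 0.5779, 0.2589]
tcp_rot: [0.841, 2.98, 0.057]
wrist_force: [0.8, -0.8, 1.7]
width: 1.005
grip_force: 0.0
```

Run:
```python
from g import *
show();R=Rt(15);print(rel(p,r,np.array([.45,.25,.3]),R))
```

```text
0.3 [0.2283 0.5779 0.2589] [ 1.18  0.12  1.72 -0.04  1.26  0.17] [ 0.8 -0.8  1.7] 1.0045204999519755 0.0
[-0.723 -0.323 -0.074 -0.332 -0.265  2.07 ]
```

>>> step_arm([
  {"x":-0.72,"y":-0.32,"z":-0.1,"ax":-0.15,"ay":-0.12,"az":0.95,"grip":-1},
  {"x":-0.72,"y":-0.32,"z":-0.1,"ax":-0.15,"ay":-0.12,"az":0.95,"grip":-1},
  {"x":-0.72,"y":-0.32,"z":-0.1,"ax":-0.15,"ay":-0.12,"az":0.95,"grip":-1},
  {"x":-0.72,"y":-0.32,"z":-0.1,"ax":-0.15,"ay":-0.12,"az":0.95,"grip":-1},
  {"x":-0.72,"y":-0.32,"z":-0.1,"ax":-0.15,"ay":-0.12,"az":0.95,"grip":-1},
  {"x":-0.72,"y":-0.32,"z":-0.1,"ax":-0.15,"ay":-0.12,"az":0.95,"grip":-1},
  {"x":-0.72,"y":-0.32,"z":-0.1,"ax":-0.15,"ay":-0.12,"az":0.95,"grip":-1},
  {"x":-0.72,"y":-0.32,"z":-0.1,"ax":-0.15,"ay":-0.12,"az":0.95,"grip":-1},
  {"x":-0.72,"y":-0.32,"z":-0.1,"ax":-0.15,"ay":-0.12,"az":0.95,"grip":-1},
  {"x":-0.72,"y":-0.32,"z":-0.1,"ax":-0.15,"ay":-0.12,"az":0.95,"grip":-1},
])

```text
time: 1.3
tool_pos: [0.4504, 0.2526, 0.314]
tcp_rot: [1.515, 2.617, 0.163]
wrist_force: [0.5, 1.1, 0.0]
width: 1.001
grip_force: 0.0
```

Run:
```python
from g import *
show();R=Rt(15);print(rel(p,r,grip(0)-.08*R[:,2],R), rel(p,r,np.array([.44,-.15,.3]),R))
```

```text
1.3 [0.4504 0.2526 0.314 ] [ 0.49 -0.18  1.93 -0.04  1.25 -0.02] [0.5 1.1 0. ] 1.000572108560022 0.0
[-0.693 -0.499  0.176 -0.182 -0.15   1.12 ] [-0.687 -0.421 -0.005 -0.182 -0.15   1.12 ]
```

>>> step_arm([
  {"x":-0.69,"y":-0.43,"z":0.0,"ax":-0.16,"ay":-0.13,"az":0.98,"grip":0.1},
  {"x":-0.69,"y":-0.43,"z":0.0,"ax":-0.16,"ay":-0.13,"az":0.98,"grip":0.1},
  {"x":-0.69,"y":-0.43,"z":0.0,"ax":-0.16,"ay":-0.13,"az":0.98,"grip":0.1},
  {"x":-0.69,"y":-0.43,"z":0.0,"ax":-0.16,"ay":-0.13,"az":0.98,"grip":0.1},
  {"x":-0.69,"y":-0.43,"z":0.0,"ax":-0.16,"ay":-0.13,"az":0.98,"grip":0.1},
  {"x":-0.69,"y":-0.43,"z":0.0,"ax":-0.16,"ay":-0.13,"az":0.98,"grip":0.1},
  {"x":-0.69,"y":-0.43,"z":0.0,"ax":-0.16,"ay":-0.13,"az":0.98,"grip":0.1},
  {"x":-0.69,"y":-0.43,"z":0.0,"ax":-0.16,"ay":-0.13,"az":0.98,"grip":0.1},
  {"x":-0.69,"y":-0.43,"z":0.0,"ax":-0.16,"ay":-0.13,"az":0.98,"grip":0.1},
  {"x":-0.69,"y":-0.43,"z":0.0,"ax":-0.16,"ay":-0.13,"az":0.98,"grip":0.1},
  {"x":-0.69,"y":-0.43,"z":0.0,"ax":-0.16,"ay":-0.13,"az":0.98,"grip":0.1},
])

```text
time: 2.4
tool_pos: [0.4384, -0.1504, 0.2969]
tcp_rot: [2.078, 2.094, 0.255]
wrist_force: [0.7, 1.1, -0.0]
width: 0.448
grip_force: 0.0
```

Run:
```python
from g import *
show();R=Rt(15);print(rel(p,r,grip(0)-.03*R[:,2],R), rel(p,r,grip(0)+.017*R[:,2],R))
```

```text
2.4 [ 0.4384 -0.1504  0.2969] [-0.46 -0.35  2.09  0.12  1.17 -0.51] [ 0.7  1.1 -0. ] 0.448476421093956 0.0
[-0.036 -0.077  0.27  -0.023 -0.025  0.149] [-0.037 -0.075  0.364 -0.023 -0.025  0.149]
```

>>> step_arm([
  {"x":-0.036,"y":-0.077,"z":0.15,"ax":-0.023,"ay":-0.025,"az":0.149,"grip":0.1},
  {"x":-0.036,"y":-0.077,"z":0.15,"ax":-0.023,"ay":-0.025,"az":0.149,"grip":0.1},
  {"x":-0.036,"y":-0.077,"z":0.26,"ax":-0.023,"ay":-0.025,"az":0.149,"grip":0.1},
  {"x":-0.036,"y":-0.077,"z":0.27,"ax":-0.023,"ay":-0.025,"az":0.149,"grip":0.1},
  {"x":-0.036,"y":-0.077,"z":0.27,"ax":-0.023,"ay":-0.025,"az":0.149,"grip":0.1},
])

```text
time: 2.9
tool_pos: [0.4337, -0.1685, 0.1552]
tcp_rot: [2.152, 2.007, 0.262]
wrist_force: [1.0, -0.3, 0.3]
width: 0.451
grip_force: 0.0
```

```bash
cat > pic.py <<'E'
import sys,cv2,numpy as np
from h import *
from workcell import imaging
# usage: pic.py name sx sy tx ty : 160x120... crops of both views side by side
n,sx,sy,tx,ty=sys.argv[1],*map(int,sys.argv[2:6])
S=imaging.read_camera("side");T=imaging.read_camera("top")
f=lambda c,x,y:cv2.resize(c["img"][y:y+200,x:x+200,::-1],(400,400),interpolation=cv2.INTER_CUBIC)
o=np.hstack([f(S,sx,sy),f(T,tx,ty)]);o=np.clip(o*1.5,0,255).astype(np.uint8)
cv2.imwrite(f"pics/{n}.png",o)
E
python3 pic.py near 300 70 360 200
python3 - <<'E'
from g import *
show();R=Rt(15);print(rel(p,r,grip(0)-.03*R[:,2],R), rel(p,r,grip(0)+.017*R[:,2],R))
E
```

```text
3.0 [ 0.436  -0.1707  0.1592] [-0.51 -0.25  2.28  0.14  0.87 -0.52] [ 0.2 -0.4  0.3] 0.4457268114560166 0.0
[ 0.002 -0.004  0.004  0.006  0.003  0.002] [ 0.002 -0.004  0.098  0.006  0.003  0.002]
```

View pics/near.png

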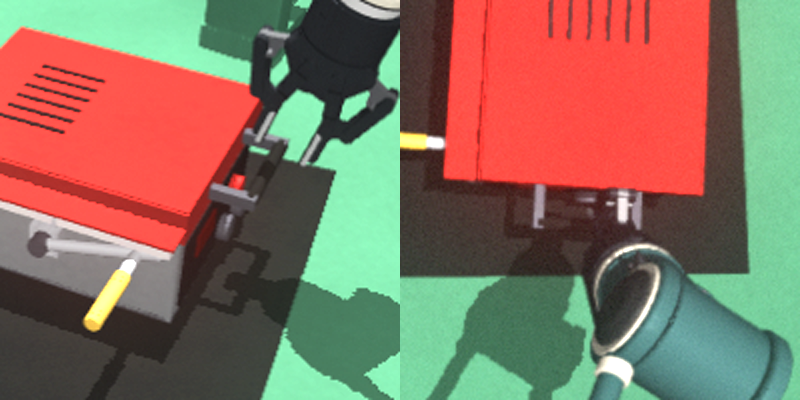

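Run:
```python
from g import *
import pickle
d=pickle.load(open("c0.pkl","rb"));T=d["top"];S=d["side"]
R=Ro.from_rotvec(r).as_matrix()
for w in(-.03,.03): print([ (proj(c,p+R@[0,w,-.005])).round(1) for c in (S,T)])
print([proj(c,grip(0)) for c in (S,T)])
```

```text
[array([[455.4, 148.7]]), array([[456.4, 330.5]])]
[array([[426.5, 133.6]]), array([[459.4, 301.1]])]
[array([[433.76284024, 156.14808395]]), array([[453.63431667, 312.40688171]])]
```

>>> step_arm([
  {"x":0.002,"y":-0.004,"z":0.05,"ax":0,"ay":0,"az":0,"grip":0.1},
  {"x":0.002,"y":-0.004,"z":0.09,"ax":0,"ay":0,"az":0,"grip":0.1},
  {"x":0.002,"y":-0.004,"z":0.096,"ax":0,"ay":0,"az":0,"grip":0.1},
  {"x":0.002,"y":-0.004,"z":0.096,"ax":0,"ay":0,"az":0,"grip":0.3},
  {"x":0.002,"y":-0.004,"z":0.096,"ax":0,"ay":0,"az":0,"grip":1},
  {"x":0.002,"y":-0.004,"z":0.096,"ax":0,"ay":0,"az":0,"grip":1},
  {"x":0.002,"y":-0.004,"z":0.096,"ax":0,"ay":0,"az":0,"grip":1},
  {"x":0.002,"y":-0.004,"z":0.096,"ax":0,"ay":0,"az":0,"grip":1},
  {"x":0.002,"y":-0.004,"z":0.096,"ax":0,"ay":0,"az":0,"grip":1},
], force=25)

```text
time: 3.9
tool_pos: [0.4472, -0.172, 0.1129]
tcp_rot: [2.148, 1.995, 0.266]
wrist_force: [3.6, 2.6, 8.6]
width: 0.152
grip_force: 25.9
```

Run:
```python
from g import *
show();print(rel(p,r,grip(0)+.017*Rt(15)[:,2],Rt(15)))
# arc relative to present pose: rotate TCP about hinge axis
R0=Ro.from_rotvec(r)
for th in range(3,31,3):
    Q=Ro.from_rotvec(np.radians(th)*ey); print(th,rel(p,r,H+Q.apply(p-H),(Q*R0).as_matrix()))
```

```text
3.9 [ 0.4472 -0.172   0.1129] [-0.5  -0.16  2.31  0.16  0.76 -0.52] [3.6 2.6 8.6] 0.15167738381338278 25.910973250865936
[ 0.003 -0.002  0.002  0.011  0.006 -0.003]
3 [-0.     0.01  -0.031  0.1   -0.    -0.   ]
6 [-0.     0.021 -0.061  0.2   -0.    -0.001]
9 [-0.     0.034 -0.091  0.3   -0.001 -0.001]
12 [-0.     0.048 -0.12   0.4   -0.001 -0.001]
15 [-0.     0.064 -0.148  0.5   -0.001 -0.001]
18 [-0.     0.081 -0.175  0.6   -0.001 -0.002]
21 [-0.     0.1   -0.201  0.7   -0.001 -0.002]
24 [-0.     0.12  -0.226  0.8   -0.001 -0.002]
27 [-0.001  0.141 -0.251  0.9   -0.002 -0.003]
30 [-0.001  0.164 -0.274  1.    -0.002 -0.003]
```

>>> step_arm([
  {"x":0,"y":0.005,"z":-0.015,"ax":0.05,"ay":0,"az":0,"grip":1},
  {"x":0,"y":0.01,"z":-0.031,"ax":0.1,"ay":0,"az":0,"grip":1},
  {"x":0,"y":0.021,"z":-0.061,"ax":0.2,"ay":0,"az":0,"grip":1},
  {"x":0,"y":0.034,"z":-0.091,"ax":0.3,"ay":0,"az":0,"grip":1},
  {"x":0,"y":0.048,"z":-0.12,"ax":0.4,"ay":0,"az":0,"grip":1},
  {"x":0,"y":0.064,"z":-0.148,"ax":0.5,"ay":0,"az":0,"grip":1},
  {"x":0,"y":0.081,"z":-0.175,"ax":0.6,"ay":0,"az":0,"grip":1},
  {"x":0,"y":0.1,"z":-0.201,"ax":0.7,"ay":0,"az":0,"grip":1},
  {"x":0,"y":0.12,"z":-0.226,"ax":0.8,"ay":0,"az":0,"grip":1},
  {"x":0,"y":0.13,"z":-0.238,"ax":0.85,"ay":0,"az":0,"grip":1},
])

```text
time: 4.9
tool_pos: [0.4764, -0.1742, 0.2419]
tcp_rot: [-2.198, -2.042, 0.194]
wrist_force: [-0.3, -1.7, -4.4]
width: 0.151
grip_force: 25.7
```

Run:
```python
from g import *
show()
# hood angle estimate from the grasp
g=p-.017*Ro.from_rotvec(r).as_matrix()[:,2]-H; a=np.degrees(np.arctan2(g[2],-g@ex))-np.degrees(np.arctan2(18,313)); print("hood",a,np.hypot(g[2],g@ex),g@ey)
R0=Ro.from_rotvec(r)
for th in range(3,31,3):
    Q=Ro.from_rotvec(np.radians(th)*ey); print(th,rel(p,r,H+Q.apply(p-H),(Q*R0).as_matrix()))
```

```text
4.9 [ 0.4764 -0.1742  0.2419] [-0.36  0.06  1.83 -0.06  1.43 -0.28] [-0.3 -1.7 -4.4] 0.1508668868088297 25.677238404750824
hood 25.041984241373054 0.31318677488453134 -0.0017163760297857224
3 [-0.     0.009 -0.031  0.1   -0.    -0.   ]
6 [-0.     0.02  -0.062  0.2   -0.    -0.   ]
9 [-0.     0.032 -0.091  0.3   -0.001 -0.001]
12 [-0.     0.045 -0.121  0.4   -0.001 -0.001]
15 [-0.     0.061 -0.149  0.5   -0.001 -0.001]
18 [-0.     0.077 -0.177  0.6   -0.001 -0.001]
21 [-0.     0.095 -0.204  0.7   -0.002 -0.001]
24 [-0.     0.115 -0.229  0.8   -0.002 -0.002]
27 [-0.     0.136 -0.254  0.9   -0.002 -0.002]
30 [-0.     0.158 -0.278  1.    -0.002 -0.002]
```

>>> step_arm([
  {"x":0,"y":0.009,"z":-0.031,"ax":0.1,"ay":0,"az":0,"grip":1},
  {"x":0,"y":0.02,"z":-0.062,"ax":0.2,"ay":0,"az":0,"grip":1},
  {"x":0,"y":0.032,"z":-0.091,"ax":0.3,"ay":0,"az":0,"grip":1},
  {"x":0,"y":0.045,"z":-0.121,"ax":0.4,"ay":0,"az":0,"grip":1},
  {"x":0,"y":0.061,"z":-0.149,"ax":0.5,"ay":0,"az":0,"grip":1},
  {"x":0,"y":0.077,"z":-0.177,"ax":0.6,"ay":0,"az":0,"grip":1},
  {"x":0,"y":0.095,"z":-0.204,"ax":0.7,"ay":0,"az":0,"grip":1},
  {"x":0,"y":0.115,"z":-0.229,"ax":0.8,"ay":0,"az":0,"grip":1},
  {"x":0,"y":0.136,"z":-0.254,"ax":0.9,"ay":0,"az":0,"grip":1},
  {"x":0,"y":0.154,"z":-0.274,"ax":0.98,"ay":0,"az":0,"grip":1},
  {"x":0,"y":0.154,"z":-0.274,"ax":0.98,"ay":0,"az":0,"grip":1},
  {"x":0,"y":0.154,"z":-0.274,"ax":0.98,"ay":0,"az":0,"grip":1},
])

```text
time: 6.1
tool_pos: [0.5768, -0.1819, 0.3623]
tcp_rot: [-1.878, -1.741, 0.635]
wrist_force: [-1.4, -4.9, -1.9]
width: 0.151
grip_force: 26.2
```

```bash
python3 pic.py open 240 40 340 150
cat > g2.py <<'E'
from g import *
show()
g=p-.017*Ro.from_rotvec(r).as_matrix()[:,2]-H; a=np.degrees(np.arctan2(g[2],-g@ex))-np.degrees(np.arctan2(18,313)); print("hood",a,np.hypot(g[2],g@ex),g@ey)
R0=Ro.from_rotvec(r)
for th in range(-2,-25,-2):
    Q=Ro.from_rotvec(np.radians(th)*ey); print(th,rel(p,r,H+Q.apply(p-H),(Q*R0).as_matrix()))
E
python3 g2.py
```

```text
6.2 [ 0.5768 -0.1819  0.3623] [-0.27  0.53  1.15 -0.15  2.14 -0.23] [-0.8 -4.9 -2.3] 0.1459828887106802 26.17995411157608
hood 54.49006844589059 0.31364096867369023 -0.002238266671554693
-2 [-0.    -0.005  0.021 -0.067  0.     0.   ]
-4 [-0.    -0.01   0.042 -0.133  0.001  0.   ]
-6 [ 0.    -0.013  0.063 -0.2    0.001  0.   ]
-8 [ 0.    -0.016  0.085 -0.267  0.001  0.   ]
-10 [ 0.    -0.019  0.106 -0.333  0.001  0.   ]
-12 [ 0.    -0.02   0.128 -0.4    0.002  0.   ]
-14 [ 0.    -0.021  0.149 -0.467  0.002  0.   ]
-16 [ 0.    -0.021  0.171 -0.533  0.002  0.   ]
-18 [ 0.    -0.02   0.192 -0.6    0.002  0.001]
-20 [ 0.    -0.019  0.214 -0.667  0.003  0.001]
-22 [ 0.    -0.016  0.235 -0.733  0.003  0.001]
-24 [ 0.    -0.013  0.256 -0.8    0.003  0.001]
```

View pics/open.png

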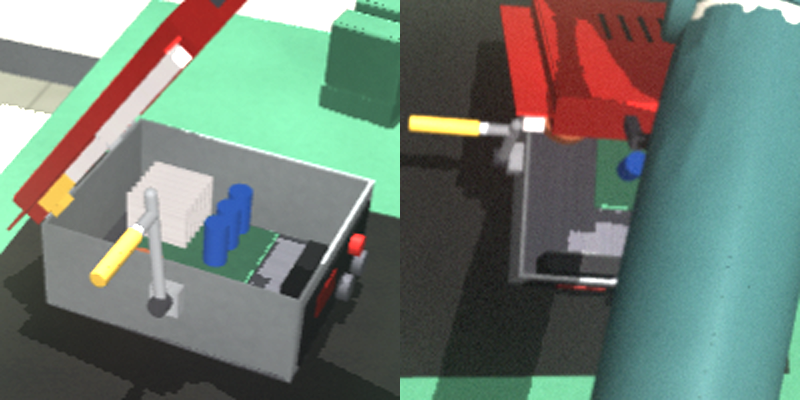

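>>> step_arm([
  {"x":0,"y":-0.005,"z":0.021,"ax":-0.067,"ay":0,"az":0,"grip":1},
  {"x":0,"y":-0.01,"z":0.042,"ax":-0.133,"ay":0,"az":0,"grip":1},
  {"x":0,"y":-0.013,"z":0.063,"ax":-0.2,"ay":0,"az":0,"grip":1},
  {"x":0,"y":-0.016,"z":0.085,"ax":-0.267,"ay":0,"az":0,"grip":1},
  {"x":0,"y":-0.019,"z":0.106,"ax":-0.333,"ay":0,"az":0,"grip":1},
  {"x":0,"y":-0.02,"z":0.128,"ax":-0.4,"ay":0,"az":0,"grip":1},
  {"x":0,"y":-0.021,"z":0.149,"ax":-0.467,"ay":0,"az":0,"grip":1},
  {"x":0,"y":-0.021,"z":0.16,"ax":-0.5,"ay":0,"az":0,"grip":1},
  {"x":0,"y":-0.021,"z":0.16,"ax":-0.5,"ay":0,"az":0,"grip":1},
])

```text
time: 7.1
tool_pos: [0.5174, -0.1773, 0.3069]
tcp_rot: [-2.052, -1.904, 0.419]
wrist_force: [2.0, -5.1, -5.7]
width: 0.152
grip_force: 26.1
```

```bash
python3 g2.py|head -6
```

```text
7.1 [ 0.5174 -0.1773  0.3069] [-0.31  0.27  1.52 -0.1   1.77 -0.24] [ 2.  -5.1 -5.7] 0.1519651503747049 26.14691734313965
hood 39.34824660365487 0.3134690886678831 -0.0018814919296353662
-2 [ 0.    -0.005  0.021 -0.067  0.     0.   ]
-4 [ 0.    -0.01   0.042 -0.133  0.     0.   ]
-6 [ 0.    -0.013  0.063 -0.2    0.001  0.   ]
-8 [ 0.    -0.016  0.085 -0.267  0.001  0.001]
```

>>> step_arm([
  {"x":0,"y":-0.001,"z":0.005,"ax":-0.017,"ay":0,"az":0,"grip":1},
  {"x":0,"y":-0.0025,"z":0.0105,"ax":-0.033,"ay":0,"az":0,"grip":1},
  {"x":0,"y":-0.0037,"z":0.016,"ax":-0.05,"ay":0,"az":0,"grip":1},
  {"x":0,"y":-0.0037,"z":0.016,"ax":-0.05,"ay":0,"az":0,"grip":1},
])

```text
time: 7.5
tool_pos: [0.5125, -0.177, 0.3008]
tcp_rot: [-2.067, -1.919, 0.397]
wrist_force: [0.9, -4.9, -4.7]
width: 0.153
grip_force: 26.2
```

```bash
python3 g2.py|head -3
```

```text
7.5 [ 0.5125 -0.177   0.3008] [-0.32  0.24  1.55 -0.1   1.74 -0.24] [ 0.9 -4.9 -4.7] 0.15252688427088812 26.178557574748993
hood 37.89454238623323 0.31344299656712443 -0.0018701675389221812
-2 [ 0.    -0.005  0.021 -0.067  0.     0.   ]
```

>>> step_arm([
  {"x":0,"y":-0.001,"z":0.0035,"ax":-0.011,"ay":0,"az":0,"grip":1},
  {"x":0,"y":-0.0016,"z":0.007,"ax":-0.022,"ay":0,"az":0,"grip":1},
  {"x":0,"y":-0.0025,"z":0.0105,"ax":-0.033,"ay":0,"az":0,"grip":1},
  {"x":0,"y":-0.0025,"z":0.0105,"ax":-0.033,"ay":0,"az":0,"grip":1},
])

```text
time: 7.9
tool_pos: [0.5093, -0.1767, 0.2966]
tcp_rot: [-2.078, -1.929, 0.382]
wrist_force: [1.0, -5.5, -4.0]
width: 0.149
grip_force: 26.2
```

```bash
python3 g2.py|head -3
```

```text
7.9 [ 0.5093 -0.1767  0.2966] [-0.32  0.23  1.58 -0.1   1.71 -0.24] [ 1.  -5.5 -4. ] 0.1494159303226868 26.189897060394287
hood 36.91499062431228 0.3134356515429285 -0.0018299763034510955
-2 [ 0.    -0.005  0.021 -0.067  0.     0.   ]
```

Still carried (-4 N); continue slowly.

>>> step_arm([
  {"x":0,"y":-0.001,"z":0.0035,"ax":-0.011,"ay":0,"az":0,"grip":1},
  {"x":0,"y":-0.0016,"z":0.007,"ax":-0.022,"ay":0,"az":0,"grip":1},
  {"x":0,"y":-0.0016,"z":0.007,"ax":-0.022,"ay":0,"az":0,"grip":1},
])

```text
time: 8.2
tool_pos: [0.5079, -0.1766, 0.2945]
tcp_rot: [-2.086, -1.937, 0.37]
wrist_force: [2.3, -3.7, -1.1]
width: 0.152
grip_force: 26.5
```

```bash
python3 g2.py|head -3; python3 pic.py low 240 40 340 150
```

```text
8.2 [ 0.5079 -0.1766  0.2945] [-0.32  0.22  1.59 -0.09  1.7  -0.24] [ 2.3 -3.7 -1.1] 0.15179948102840557 26.496124863624573
hood 36.44872436269296 0.3134193686443208 -0.0018311062002799971
-2 [ 0.    -0.005  0.021 -0.067  0.     0.   ]
```

View pics/low.png

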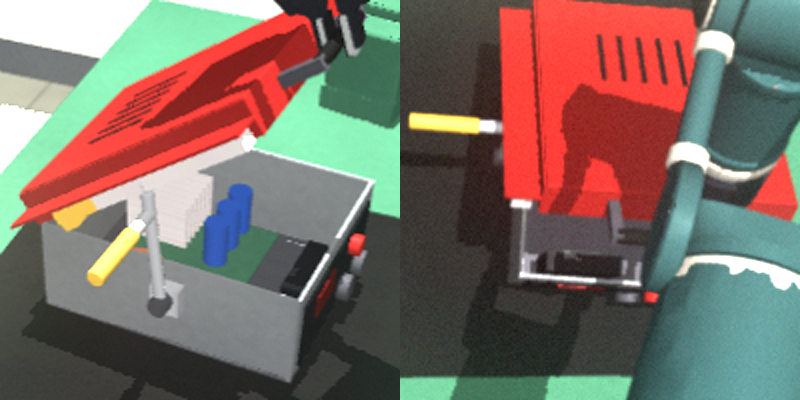

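>>> step_arm([
  {"x":0,"y":0,"z":0,"ax":0,"ay":0,"az":0,"grip":0.5},
  {"x":0,"y":0,"z":0,"ax":0,"ay":0,"az":0,"grip":0.15},
  {"x":0,"y":0,"z":0,"ax":0,"ay":0,"az":0,"grip":0.1},
  {"x":0,"y":0,"z":-0.05,"ax":0,"ay":0,"az":0,"grip":0.1},
  {"x":0,"y":0,"z":-0.14,"ax":0,"ay":0,"az":0,"grip":0.1},
  {"x":0,"y":0,"z":-0.22,"ax":0,"ay":0,"az":0,"grip":1},
  {"x":0,"y":0,"z":-0.22,"ax":0,"ay":0,"az":0,"grip":1},
])

```text
time: 9.0
tool_pos: [0.5509, -0.1787, 0.4028]
tcp_rot: [-2.089, -1.941, 0.365]
wrist_force: [1.6, -1.1, 0.4]
width: 0.119
grip_force: 0.0
```

```bash
python3 - <<'E'
from g import *
from workcell import imaging
import cv2
show()
S=imaging.read_camera("side");T=imaging.read_camera("top")
for n,c in(("s",S),("t",T)):
    h=cv2.cvtColor(c["img"],cv2.COLOR_RGB2HSV);m=cv2.inRange(h,(22,140,90),(35,255,255))
    k,l,st,ce=cv2.connectedComponentsWithStats(m); 
    for i in range(1,k):
        if st[i,4]>40: print(n,st[i],ce[i])
for al in(97,99,101): print(al,handle(al),proj(S,handle(al)),proj(T,handle(al)))
R=Rt(0)
for q in ([.50,-.0,.45],[.53,.03,.36]): print(rel(p,r,np.array(q),R))
E
python3 pic.py rel 240 40 340 150
```

```text
9.0 [ 0.5509 -0.1787  0.4028] [-0.31  0.27  1.33 -0.09  1.9  -0.25] [ 1.6 -1.1  0.4] 0.11907980500048808 0.0
s [284 154  26  29 205] [296.35121951 167.44390244]
t [344 207  35   9 199] [361.22110553 210.86432161]
97 [0.64149075 0.01721603 0.17425462] [[298.58253941 168.46693777]] [[362.4283413 212.2248127]]
99 [0.64493827 0.01696889 0.17376883] [[296.77121373 168.14378485]] [[362.51688925 210.5746714 ]]
101 [0.64836679 0.01672312 0.17316272] [[294.9760145  167.88088649]] [[362.60093809 208.94822948]]
[ 0.349 -0.153 -0.043 -0.704  0.006 -0.004]
[ 0.414 -0.037  0.105 -0.704  0.006 -0.004]
```

View pics/rel.png

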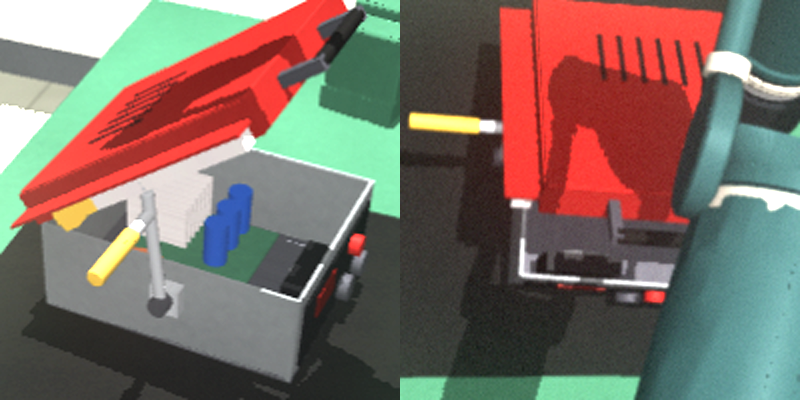

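Run:
```python
from g import *
A=handle(99,.085)-.035*ex
for z in(.40,.30,.155): A[2]=z; print(A,rel(p,r,A,Rt(0)))
```

```text
[0.61110177 0.03443239 0.4       ] [ 0.433  0.085 -0.044 -0.727  0.    -0.003]
[0.61110177 0.03443239 0.3       ] [ 0.433  0.159  0.142 -0.727  0.    -0.003]
[0.61110177 0.03443239 0.155     ] [ 0.434  0.267  0.411 -0.727  0.    -0.003]
```

>>> step_arm([
  {"x":0.433,"y":0.085,"z":-0.06,"ax":-0.727,"ay":0,"az":0,"grip":1},
  {"x":0.433,"y":0.085,"z":-0.06,"ax":-0.727,"ay":0,"az":0,"grip":1},
  {"x":0.433,"y":0.085,"z":-0.06,"ax":-0.727,"ay":0,"az":0,"grip":1},
  {"x":0.433,"y":0.085,"z":-0.05,"ax":-0.727,"ay":0,"az":0,"grip":1},
  {"x":0.433,"y":0.085,"z":-0.044,"ax":-0.727,"ay":0,"az":0,"grip":1},
  {"x":0.433,"y":0.085,"z":-0.044,"ax":-0.727,"ay":0,"az":0,"grip":1},
  {"x":0.433,"y":0.159,"z":0.142,"ax":-0.727,"ay":0,"az":0,"grip":1},
  {"x":0.433,"y":0.159,"z":0.142,"ax":-0.727,"ay":0,"az":0,"grip":1},
  {"x":0.433,"y":0.159,"z":0.142,"ax":-0.727,"ay":0,"az":0,"grip":1},
  {"x":0.433,"y":0.159,"z":0.142,"ax":-0.727,"ay":0,"az":0,"grip":1},
])

```text
time: 10.2
tool_pos: [0.6101, 0.0328, 0.2993]
tcp_rot: [-2.302, -2.137, 0.006]
wrist_force: [0.7, 0.7, 1.0]
width: 0.002
grip_force: 0.0
```

Run:
```python
from g import *
show()
A=handle(99,.085)-.035*ex;A[2]=.155; print(A,rel(p,r,A,Rt(0)))
```

```text
10.2 [0.6101 0.0328 0.2993] [ 0.01  0.11  1.66 -0.    1.37  0.09] [0.7 0.7 1. ] 0.0021234864350229386 0.0
[0.61110177 0.03443239 0.155     ] [ 0.004  0.003  0.289 -0.006  0.004 -0.006]
```

Path is clear; go down in front of the handle.

>>> step_arm([
  {"x":0.004,"y":0.0,"z":0.1,"ax":0,"ay":0,"az":0,"grip":1},
  {"x":0.004,"y":0.0,"z":0.19,"ax":0,"ay":0,"az":0,"grip":1},
  {"x":0.004,"y":0.0,"z":0.27,"ax":0,"ay":0,"az":0,"grip":1},
  {"x":0.004,"y":0.0,"z":0.289,"ax":0,"ay":0,"az":0,"grip":1},
  {"x":0.004,"y":0.0,"z":0.289,"ax":0,"ay":0,"az":0,"grip":1},
])

```text
time: 10.7
tool_pos: [0.6134, 0.0351, 0.1583]
tcp_rot: [2.3, 2.135, 0.002]
wrist_force: [-0.1, 0.6, 0.1]
width: -0.001
grip_force: 0.0
```

```bash
cat > g3.py <<'E'
from g import *
import sys
show()
A=lambda al,c:handle(al,.085)-c*ex-.02*ez
c=float(sys.argv[1])
for al in map(float,sys.argv[2:]): print(al,rel(p,r,A(al,c),Rt(0))[:3])
E
python3 g3.py .0235 97 99 101 103 105 107 109; python3 pic.py pre 240 40 340 150
```

```text
10.7 [0.6134 0.0351 0.1583] [ 0.02  0.2   1.82 -0.    1.12  0.09] [-0.1  0.6  0.1] -0.0009330449529313181 0.0
97.0 [-0.002  0.012  0.008]
99.0 [-0.002  0.019  0.009]
101.0 [-0.002  0.025  0.01 ]
103.0 [-0.002  0.032  0.012]
105.0 [-0.002  0.039  0.013]
107.0 [-0.002  0.046  0.015]
109.0 [-0.002  0.052  0.018]
```

View pics/pre.png

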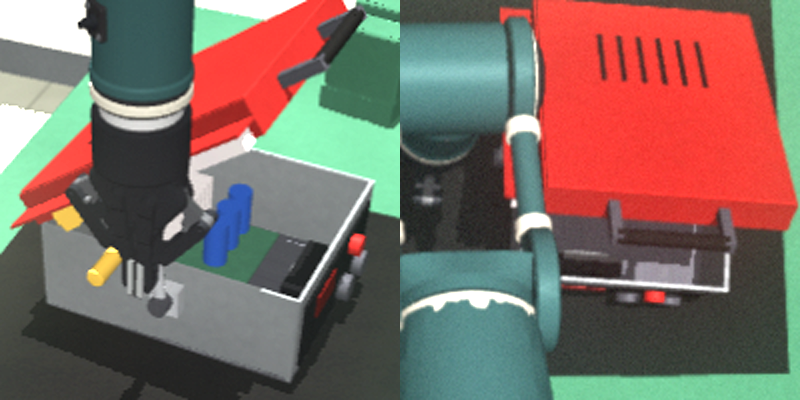

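>>> step_arm([
  {"x":0,"y":0.006,"z":0.004,"ax":0,"ay":0,"az":0,"grip":1},
  {"x":0,"y":0.012,"z":0.008,"ax":0,"ay":0,"az":0,"grip":1},
  {"x":0,"y":0.018,"z":0.009,"ax":0,"ay":0,"az":0,"grip":1},
  {"x":0,"y":0.022,"z":0.009,"ax":0,"ay":0,"az":0,"grip":1},
])

```text
time: 11.2
tool_pos: [0.6236, 0.0348, 0.1526]
tcp_rot: [2.299, 2.136, 0.002]
wrist_force: [1.0, -1.0, -0.8]
width: -0.003
grip_force: 0.0
```

```bash
python3 g3.py .0235 99 101 103 105 107 109 111 113 115 117
```

```text
11.2 [0.6236 0.0348 0.1526] [ 0.02  0.23  1.8  -0.    1.11  0.09] [ 1.  -1.  -0.8] -0.002784485260261012 0.0
99.0 [-0.002 -0.002 -0.002]
101.0 [-0.002  0.005 -0.001]
103.0 [-0.002  0.012  0.   ]
105.0 [-0.002  0.019  0.002]
107.0 [-0.002  0.025  0.004]
109.0 [-0.002  0.032  0.006]
111.0 [-0.002  0.039  0.009]
113.0 [-0.002  0.045  0.011]
115.0 [-0.002  0.051  0.014]
117.0 [-0.002  0.058  0.017]
```

No contact yet; go on.

>>> step_arm([
  {"x":0,"y":0.005,"z":0.0,"ax":0,"ay":0,"az":0,"grip":1},
  {"x":0,"y":0.01,"z":0.0,"ax":0,"ay":0,"az":0,"grip":1},
  {"x":0,"y":0.014,"z":0.001,"ax":0,"ay":0,"az":0,"grip":1},
  {"x":0,"y":0.018,"z":0.002,"ax":0,"ay":0,"az":0,"grip":1},
])

```text
time: 11.6
tool_pos: [0.6306, 0.0343, 0.1512]
tcp_rot: [-2.301, -2.138, 0.003]
wrist_force: [-6.5, -0.1, 4.7]
width: 0.0
grip_force: 2.9
```

```bash
cat > g4.py <<'E'
from g import *
from workcell import imaging
import cv2
show()
S=imaging.read_camera("side")
h=cv2.cvtColor(S["img"],cv2.COLOR_RGB2HSV)
m=cv2.inRange(h,(22,140,90),(35,255,255))
k,l,st,ce=cv2.connectedComponentsWithStats(m)
print([(st[i].tolist(),ce[i].round(1).tolist()) for i in range(1,k) if st[i,4]>15])
m=(cv2.inRange(h,(0,150,60),(8,255,255))|cv2.inRange(h,(172,150,60),(180,255,255)))
ys,xs=np.nonzero(m[:,380:]);j=ys.argmin() if len(ys) else 0
print("hood tip px",xs.max()+380 if len(xs) else None, ys.min() if len(ys) else None)
E
python3 g4.py
```

```text
11.6 [0.6306 0.0343 0.1512] [ 0.02  0.24  1.78 -0.    1.12  0.09] [-6.5 -0.1  4.7] 0.00028325969668998994 2.9266000539064407
[([280, 168, 12, 12, 59], [286.0, 174.0])]
hood tip px 609 0
```

>>> step_arm([
  {"x":0,"y":0.003,"z":0.0007,"ax":0,"ay":0,"az":0,"grip":1},
  {"x":0,"y":0.006,"z":0.0014,"ax":0,"ay":0,"az":0,"grip":1},
  {"x":0,"y":0.009,"z":0.002,"ax":0,"ay":0,"az":0,"grip":1},
  {"x":0,"y":0.012,"z":0.003,"ax":0,"ay":0,"az":0,"grip":1},
])

```text
time: 12.05
tool_pos: [0.6372, 0.0338, 0.1498]
tcp_rot: [2.301, 2.138, -0.001]
wrist_force: [-4.8, 1.1, 4.4]
width: 0.0
grip_force: 2.7
```

```bash
python3 g4.py
```

```text
12.05 [0.6372 0.0338 0.1498] [ 0.01  0.26  1.77 -0.    1.12  0.09] [-4.8  1.1  4.4] 7.296044729633173e-05 2.6730284839868546
[([277, 167, 10, 15, 59], [281.9, 174.7])]
hood tip px 609 0
```

>>> step_arm([
  {"x":0,"y":0.003,"z":0.0009,"ax":0,"ay":0,"az":0,"grip":1},
  {"x":0,"y":0.006,"z":0.0018,"ax":0,"ay":0,"az":0,"grip":1},
  {"x":0,"y":0.009,"z":0.0028,"ax":0,"ay":0,"az":0,"grip":1},
  {"x":0,"y":0.012,"z":0.0038,"ax":0,"ay":0,"az":0,"grip":1},
])

```text
time: 12.5
tool_pos: [0.6435, 0.0333, 0.1478]
tcp_rot: [2.3, 2.137, -0.001]
wrist_force: [-5.9, 0.1, 2.5]
width: 0.002
grip_force: 2.6
```

```bash
python3 g4.py
```

```text
12.5 [0.6435 0.0333 0.1478] [ 0.01  0.27  1.76 -0.    1.12  0.09] [-5.9  0.1  2.5] 0.0019745135715531588 2.616339549422264
[([274, 167, 10, 15, 67], [278.9, 174.3])]
hood tip px 609 0
```

>>> step_arm([
  {"x":0,"y":0.003,"z":0.0011,"ax":0,"ay":0,"az":0,"grip":1},
  {"x":0,"y":0.006,"z":0.0022,"ax":0,"ay":0,"az":0,"grip":1},
  {"x":0,"y":0.009,"z":0.0034,"ax":0,"ay":0,"az":0,"grip":1},
  {"x":0,"y":0.012,"z":0.0047,"ax":0,"ay":0,"az":0,"grip":1},
])

```text
time: 12.95
tool_pos: [0.6498, 0.0328, 0.1455]
tcp_rot: [2.3, 2.137, 0.0]
wrist_force: [-4.3, 1.5, 3.6]
width: 0.0
grip_force: 2.6
```

>>> step_arm([
  {"x":0,"y":0.003,"z":0.0012,"ax":0,"ay":0,"az":0,"grip":1},
  {"x":0,"y":0.006,"z":0.0025,"ax":0,"ay":0,"az":0,"grip":1},
  {"x":0,"y":0.009,"z":0.0038,"ax":0,"ay":0,"az":0,"grip":1},
])

```text
time: 13.25
tool_pos: [0.6546, 0.0324, 0.1436]
tcp_rot: [2.3, 2.137, 0.001]
wrist_force: [-5.1, -0.0, 3.6]
width: 0.001
grip_force: 2.5
```

```bash
python3 g4.py
```

```text
13.25 [0.6546 0.0324 0.1436] [ 0.01  0.29  1.74 -0.    1.11  0.09] [-5.1 -0.   3.6] 0.0012925126356142173 2.484501376748085
[([268, 167, 11, 15, 83], [273.4, 174.8])]
hood tip px 609 0
```

>>> step_arm([
  {"x":0,"y":0.003,"z":0.0015,"ax":0,"ay":0,"az":0,"grip":1},
  {"x":0,"y":0.006,"z":0.003,"ax":0,"ay":0,"az":0,"grip":1},
  {"x":0,"y":0.009,"z":0.0046,"ax":0,"ay":0,"az":0,"grip":1},
])

```text
time: 13.6
tool_pos: [0.659, 0.0321, 0.1412]
tcp_rot: [2.3, 2.137, 0.001]
wrist_force: [-4.3, 0.4, 3.9]
width: 0.002
grip_force: 2.4
```

>>> step_arm([
  {"x":0,"y":0.003,"z":0.0016,"ax":0,"ay":0,"az":0,"grip":1},
  {"x":0,"y":0.006,"z":0.0033,"ax":0,"ay":0,"az":0,"grip":1},
])

```text
time: 13.8
tool_pos: [0.662, 0.0318, 0.1395]
tcp_rot: [2.3, 2.137, 0.001]
wrist_force: [-5.1, 0.2, 3.4]
width: -0.001
grip_force: 2.4
```

```bash
python3 g4.py
```

```text
13.8 [0.662  0.0318 0.1395] [ 0.01  0.31  1.72 -0.    1.11  0.09] [-5.1  0.2  3.4] -0.001102716956773265 2.395511493086815
[([264, 168, 11, 14, 71], [269.5, 175.4])]
hood tip px 609 0
```

>>> step_arm([
  {"x":0,"y":0.003,"z":0.0018,"ax":0,"ay":0,"az":0,"grip":1},
  {"x":0,"y":0.006,"z":0.0037,"ax":0,"ay":0,"az":0,"grip":1},
])

```text
time: 14.05
tool_pos: [0.6649, 0.0316, 0.1377]
tcp_rot: [2.3, 2.137, 0.0]
wrist_force: [-3.8, 0.6, 3.5]
width: 0.001
grip_force: 2.3
```

>>> step_arm([
  {"x":0,"y":0.003,"z":0.0019,"ax":0,"ay":0,"az":0,"grip":1},
  {"x":0,"y":0.006,"z":0.0039,"ax":0,"ay":0,"az":0,"grip":1},
])

```text
time: 14.25
tool_pos: [0.668, 0.0314, 0.1358]
tcp_rot: [2.3, 2.137, 0.001]
wrist_force: [-4.6, 0.4, 3.2]
width: 0.003
grip_force: 2.3
```

```bash
python3 g4.py
```

```text
14.25 [0.668  0.0314 0.1358] [ 0.01  0.32  1.71 -0.    1.11  0.08] [-4.6  0.4  3.2] 0.0031872891882962443 2.3302998393774033
[([261, 169, 11, 15, 86], [266.4, 176.3])]
hood tip px 609 0
```

>>> step_arm([
  {"x":0,"y":0.003,"z":0.002,"ax":0,"ay":0,"az":0,"grip":1},
  {"x":0,"y":0.006,"z":0.0042,"ax":0,"ay":0,"az":0,"grip":1},
])

```text
time: 14.5
tool_pos: [0.6709, 0.0312, 0.1337]
tcp_rot: [2.3, 2.137, 0.0]
wrist_force: [-5.0, 0.3, 4.5]
width: 0.002
grip_force: 2.3
```

>>> step_arm([
  {"x":0,"y":0.003,"z":0.0022,"ax":0,"ay":0,"az":0,"grip":1},
  {"x":0,"y":0.006,"z":0.0045,"ax":0,"ay":0,"az":0,"grip":1},
])

```text
time: 14.7
tool_pos: [0.6741, 0.031, 0.1315]
tcp_rot: [2.3, 2.137, 0.001]
wrist_force: [-4.0, 0.5, 3.2]
width: 0.001
grip_force: 2.3
```

```bash
python3 g4.py
```

```text
14.7 [0.6741 0.031  0.1315] [ 0.01  0.34  1.7  -0.    1.1   0.08] [-4.   0.5  3.2] 0.0013780388410321533 2.2907888889312744
[([258, 170, 11, 15, 75], [263.3, 177.8])]
hood tip px 609 0
```

>>> step_arm([
  {"x":0,"y":0.003,"z":0.0025,"ax":0,"ay":0,"az":0,"grip":1},
  {"x":0,"y":0.006,"z":0.0051,"ax":0,"ay":0,"az":0,"grip":1},
])

```text
time: 14.95
tool_pos: [0.6774, 0.0307, 0.1287]
tcp_rot: [2.299, 2.136, 0.002]
wrist_force: [-1.6, 0.7, -0.2]
width: -0.001
grip_force: 0.8
```

>>> step_arm([
  {"x":0,"y":0.003,"z":0.0027,"ax":0,"ay":0,"az":0,"grip":1},
  {"x":0,"y":0.006,"z":0.0055,"ax":0,"ay":0,"az":0,"grip":1},
])

```text
time: 15.15
tool_pos: [0.6806, 0.0305, 0.126]
tcp_rot: [2.299, 2.136, 0.002]
wrist_force: [0.2, -0.4, 0.2]
width: 0.001
grip_force: 0.4
```

```bash
python3 g4.py; python3 pic.py mid 240 40 340 150
```

```text
15.15 [0.6806 0.0305 0.126 ] [ 0.01  0.35  1.69 -0.    1.1   0.08] [ 0.2 -0.4  0.2] 0.0014353231899810906 0.4028119146823883
[([255, 171, 11, 15, 77], [260.0, 179.0])]
hood tip px 609 0
```

View pics/mid.png

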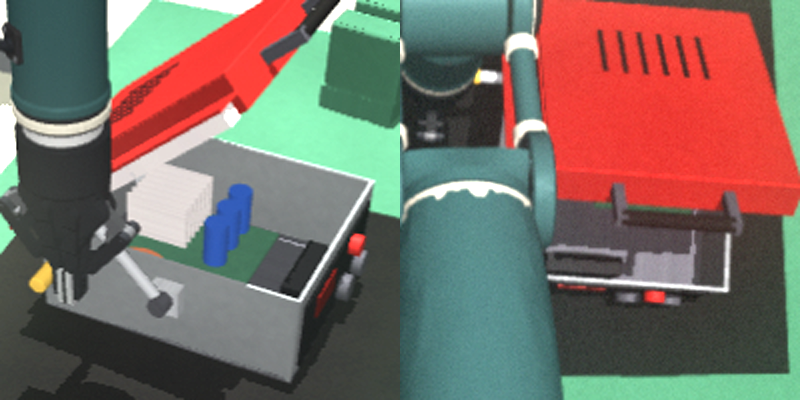

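>>> step_arm([
  {"x":0,"y":0,"z":0,"ax":0,"ay":0,"az":0,"grip":1},
  {"x":0,"y":0,"z":0,"ax":0,"ay":0,"az":0,"grip":1},
  {"x":0,"y":0.002,"z":0.002,"ax":0,"ay":0,"az":0,"grip":1},
])

```text
time: 15.6
tool_pos: [0.681, 0.0305, 0.1255]
tcp_rot: [2.3, 2.137, 0.001]
wrist_force: [-1.2, 0.9, 1.5]
width: -0.003
grip_force: 1.0
```

>>> step_arm([
  {"x":0,"y":0.002,"z":0.002,"ax":0,"ay":0,"az":0,"grip":1},
])

```text
time: 15.7
tool_pos: [0.6814, 0.0305, 0.1243]
tcp_rot: [2.3, 2.137, -0.0]
wrist_force: [-2.6, 0.6, 1.6]
width: -0.004
grip_force: 1.3
```

```bash
python3 g4.py
```

```text
15.7 [0.6814 0.0305 0.1243] [ 0.01  0.36  1.69 -0.    1.1   0.08] [-2.6  0.6  1.6] -0.0043840788737824765 1.3280460610985756
[([255, 173, 11, 14, 70], [259.5, 179.5])]
hood tip px 609 0
```

>>> step_arm([
  {"x":0,"y":0.001,"z":0.001,"ax":0,"ay":0,"az":0,"grip":1},
  {"x":0,"y":0.002,"z":0.002,"ax":0,"ay":0,"az":0,"grip":1},
])

```text
time: 15.95
tool_pos: [0.6826, 0.0304, 0.1231]
tcp_rot: [2.3, 2.137, -0.0]
wrist_force: [-2.3, 1.2, 2.1]
width: -0.002
grip_force: 1.2
```

```bash
python3 g4.py
```

```text
15.95 [0.6826 0.0304 0.1231] [ 0.01  0.36  1.69 -0.    1.09  0.08] [-2.3  1.2  2.1] -0.002221704427809478 1.2069524824619293
[([254, 172, 11, 15, 83], [258.9, 179.9])]
hood tip px 609 0
```

>>> step_arm([
  {"x":0,"y":0.0015,"z":0.0015,"ax":0,"ay":0,"az":0,"grip":1},
  {"x":0,"y":0.003,"z":0.003,"ax":0,"ay":0,"az":0,"grip":1},
  {"x":0,"y":0.003,"z":0.003,"ax":0,"ay":0,"az":0,"grip":1},
])

```text
time: 16.3
tool_pos: [0.683, 0.0304, 0.1218]
tcp_rot: [2.301, 2.138, -0.003]
wrist_force: [-6.7, 0.6, 4.8]
width: -0.001
grip_force: 3.5
```

```bash
python3 g4.py; python3 pic.py home 240 40 340 150
```

```text
16.3 [0.683  0.0304 0.1218] [ 0.01  0.36  1.69 -0.    1.1   0.08] [-6.7  0.6  4.8] -0.0007003464456182439 3.511163592338562
[([254, 172, 11, 15, 80], [259.0, 179.8])]
hood tip px 609 0
```

View pics/home.png

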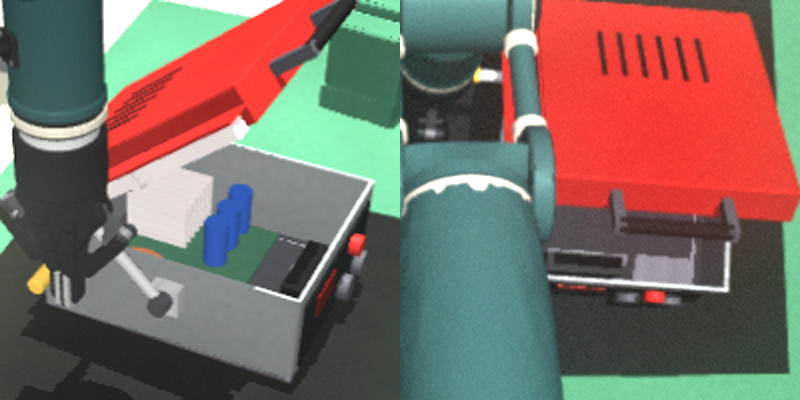

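Run:
```python
from g import *
import pickle
d=pickle.load(open("c0.pkl","rb"))
for th in(33,35,37,39,41,43,47): print(th,[proj(d[c],[grip(th)+.045*ey,grip(th)-.045*ey]).round(0).tolist() for c in("top","side")])
```

```text
33 [[[450.0, 275.0], [500.0, 278.0]], [[407.0, 80.0], [423.0, 57.0]]]
35 [[[451.0, 270.0], [501.0, 274.0]], [[403.0, 74.0], [420.0, 52.0]]]
37 [[[452.0, 266.0], [503.0, 269.0]], [[400.0, 68.0], [417.0, 46.0]]]
39 [[[453.0, 261.0], [504.0, 265.0]], [[397.0, 63.0], [414.0, 41.0]]]
41 [[[455.0, 257.0], [506.0, 260.0]], [[393.0, 57.0], [410.0, 36.0]]]
43 [[[456.0, 252.0], [507.0, 255.0]], [[389.0, 52.0], [406.0, 31.0]]]
47 [[[458.0, 241.0], [510.0, 245.0]], [[380.0, 42.0], [398.0, 21.0]]]
```

>>> step_arm([
  {"x":0,"y":-0.004,"z":-0.002,"ax":0,"ay":0,"az":0,"grip":1},
  {"x":0,"y":-0.01,"z":-0.002,"ax":0,"ay":0,"az":0,"grip":1},
  {"x":0.02,"y":-0.03,"z":0,"ax":0,"ay":0,"az":0,"grip":1},
  {"x":0.06,"y":-0.06,"z":0,"ax":0,"ay":0,"az":0,"grip":1},
  {"x":0.12,"y":-0.06,"z":0,"ax":0,"ay":0,"az":0,"grip":1},
  {"x":0.12,"y":-0.06,"z":-0.1,"ax":0,"ay":0,"az":0,"grip":1},
  {"x":0.12,"y":-0.06,"z":-0.2,"ax":0,"ay":0,"az":0,"grip":1},
  {"x":0.12,"y":-0.06,"z":-0.3,"ax":0,"ay":0,"az":0,"grip":1},
  {"x":0.12,"y":-0.06,"z":-0.3,"ax":0,"ay":0,"az":0,"grip":1},
  {"x":0.12,"y":-0.06,"z":-0.3,"ax":0,"ay":0,"az":0,"grip":1},
])

```text
time: 17.45
tool_pos: [0.6595, 0.0933, 0.2744]
tcp_rot: [2.297, 2.135, 0.008]
wrist_force: [0.6, 0.3, -0.3]
width: 0.002
grip_force: 0.0
```

```bash
python3 g4.py
python3 - <<'E'
from h import *
from workcell import imaging
S=imaging.read_camera("side");T=imaging.read_camera("top")
P={}
for n,c in(("S",S),("T",T)):
    h=cv2.cvtColor(c["img"],cv2.COLOR_RGB2HSV);m=cv2.inRange(h,(22,140,90),(35,255,255))
    k,l,st,ce=cv2.connectedComponentsWithStats(m);print(n,[(st[i].tolist(),ce[i].round(1)) for i in range(1,k) if st[i,4]>30])
    # dark bar column profile
T2=cv2.cvtColor(T["img"],cv2.COLOR_RGB2HSV);print("red edge row @480:",np.nonzero((T2[:,480,1]>200)&((T2[:,480,0]<8)|(T2[:,480,0]>172))&(T2[:,480,2]>60))[0].max())
print("gray col",T["img"][245:275,480].mean(1).round().astype(int).tolist())
for a in(131,134,137,140): print(a,proj(S,handle(a)),proj(T,handle(a)))
E
```

```text
17.45 [0.6595 0.0933 0.2744] [ 0.1   0.22  1.58 -0.    1.34  0.18] [ 0.6  0.3 -0.3] 0.001956338743356071 0.0
[([267, 139, 15, 13, 62], [274.5, 145.7]), ([254, 159, 26, 28, 212], [266.2, 172.6])]
hood tip px 609 0
S [([274, 139, 11, 15, 47], array([278.6, 145.1])), ([254, 159, 26, 28, 219], array([266.1, 172.8]))]
T [([346, 182, 17, 6, 84], array([354.1, 184.6]))]
red edge row @480: 252
gray col [72, 70, 74, 67, 70, 74, 68, 70, 72, 74, 72, 64, 57, 55, 49, 42, 36, 36, 34, 41, 36, 36, 34, 38, 50, 55, 52, 50, 51, 51]
131 [[271.55749102 171.00970948]] [[363.26788244 188.84840773]]
134 [[269.71983995 172.00507572]] [[363.27072419 187.40832925]]
137 [[267.99509547 173.11078826]] [[363.2620399  186.08967461]]
140 [[266.38710051 174.32236988]] [[363.24198542 184.8952947 ]]
```

```bash
python3 -c "
from workcell import bot
print(bot.finish_job())"
```

```text
the job is handed in; nothing more can be done
None
```

I handed the job in with the hood propped open at about 39° and carried by the rod. The camera measurements fit a tip fully home in the hole, and the arm is clear; `finish_job()` returned no verdict.

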